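# Pack the microscope accessories into their caddy

### The job

Pack the microscope's loose parts into the caddy, each standing as it stands now and flat on the floor of its own bay: the eyepiece in the big round pot, the tall objective in the square pot, the short objective in the small round pot and the slide box lengthwise in the oblong tray. Set them down gently, never dropping them. The glass vial and the square cuvette box look similar but do not belong: leave them where they are.

Things in the scene. Friction and masses are not known exactly. Their poses are not given: they have to be found in the camera images.
- eyepiece: Microscope eyepiece, loose, standing upright: steel barrel 30 mm diameter and 26 mm high below, black head 40 mm diameter from 26 to 52 mm with a 35 mm eyecup rim on top, 56 mm high in all, about 90 g. Origin: centre of its underside; z up.
- objective_tall: Tall microscope objective, loose, standing nose up: steel barrel 28 mm diameter up to 50 mm, above it a cone narrowing to a 12 mm tip, 64 mm high in all, about 140 g. Origin: centre of its underside; z up.
- objective_short: Short microscope objective, loose, standing lens up: steel barrel 28 mm diameter up to 34 mm, above it a 23 mm wide rim round a wide lens, 37 mm high in all, about 90 g. Origin: centre of its underside; z up.
- slide_box: Blue oblong slide box with a paper label, shut, loose, lying flat: 84 (x) x 36 (y) x 34 (z) mm, about 80 g. Origin: centre of its underside; z up.
- round_big: Target for the eyepiece: the big round pot of the caddy, white, 66 mm outer and 60 mm inner diameter, rim 20 mm and inner floor 4 mm above its underside. Origin: centre of its underside. Fixed in one of the four places (2 by 2, 100 mm by 130 mm apart, which place is shuffled) of a fixed grey caddy, 220 x 280 mm with a rim 12 mm above the bench, centred on the four bays. Its underside lies 4.5 mm above the bench; x and y along the caddy's sides, x the shorter.
- square_pot: Target for the tall objective: the square pot of the caddy, white, 56 mm outside and 50 mm inside, rim 20 mm and inner floor 4 mm above its underside. Origin: centre of its underside. Placed in the caddy like round_big.
- round_small: Target for the short objective: the small round pot of the caddy, white, 52 mm outer and 46 mm inner diameter, rim 11 mm and inner floor 4 mm above its underside. Origin: centre of its underside. Placed in the caddy like round_big.
- oblong_tray: Target for the slide box: the oblong tray of the caddy, white, 66 (x) x 114 (y) mm outside and 60 x 108 mm inside, rim 10 mm and inner floor 4 mm above its underside. Origin: centre of its underside; its length runs along y. Placed in the caddy like round_big.
- vial: Look-alike that stays where it is: clear glass sample vial with flat aluminium screw cap, loose, standing, 28 mm diameter, 58 mm high; cap 27 mm wide, no cone. Origin: centre of its underside; z up.
- cuvette_box: Look-alike that stays where it is: blue square cuvette box with a paper label, loose, lying flat, 50 x 50 x 34 mm. Origin: centre of its underside; z up.
Mind the look-alikes: they are no part of the job. What is shaped like the slide_box but red is not meant.

How it is judged:
At the end, for the whole second after the job is handed in: Off the bay's centre at most: eyepiece and tall objective 16 mm, short objective 11 mm, slide box 18 mm (lengthwise within 0.35 rad); all upright (0.1 rad), underside 1 to 6.5 mm above the bay's, at rest. Vial and cuvette box upright, at rest, within 20 mm of their start (horizontal distance between eyepiece and round_big below 0.016 m and z of eyepiece in the frame of round_big between 0.001 and 0.0065 m and angle between each of eyepiece, objective_tall, objective_short, slide_box, vial, cuvette_box's own z axis and vertical below 0.1 rad and linear speed of each of eyepiece, objective_tall, objective_short, slide_box, vial, cuvette_box below 0.02 m/s and angular speed of each of eyepiece, objective_tall, objective_short, slide_box below 0.2 rad/s and horizontal distance between objective_tall and square_pot below 0.016 m and z of objective_tall in the frame of square_pot between 0.001 and 0.0065 m and horizontal distance between objective_short and round_small below 0.011 m and z of objective_short in the frame of round_small between 0.001 and 0.0065 m and horizontal distance between slide_box and oblong_tray below 0.018 m and z of slide_box in the frame of oblong_tray between 0.001 and 0.0065 m and angle between the x axis of slide_box and the y axis of oblong_tray, either way round below 0.35 rad and distance of each of vial, cuvette_box from where it was at the start of the episode below 0.02 m); the robot touches nothing.
It fails at once if a microscope part or the slide box is dropped or knocked flying (moves at over 0.75 m/s while not touched by the fingers) ((linear speed of eyepiece above 0.75 m/s and not (contact force between the fingers and eyepiece above 0.01 N)) or (linear speed of objective_tall above 0.75 m/s and not (contact force between the fingers and objective_tall above 0.01 N)) or (linear speed of objective_short above 0.75 m/s and not (contact force between the fingers and objective_short above 0.01 N)) or (linear speed of slide_box above 0.75 m/s and not (contact force between the fingers and slide_box above 0.01 N))).
It fails at once if the glass vial is shifted by more than 30 mm or tipped over (distance of vial from where it was at the start of the episode above 0.03 m or angle between vial's own z axis and vertical above 0.4 rad).
It fails at once if the square cuvette box is shifted by more than 30 mm or tipped over (distance of cuvette_box from where it was at the start of the episode above 0.03 m or angle between cuvette_box's own z axis and vertical above 0.4 rad).
It also fails if it takes over 115 s, if anything falls off the work surface, if the arm or the gripper's body presses on something with over 40 N, if the wrist force passes 120 N, or if a joint passes its speed limit or range.

### The arm

A 6-joint arm with a two-finger parallel gripper is mounted at the origin on the work surface. World frame = base frame: x ahead of the robot, y to its left, z up, the work surface at z = 0. Lengths are in m, angles in rad, forces in N, time in s.
With the tool pointing down it reaches from about 0.35 to 0.85 m from the base axis. Payload 8.1 kg.
Tool frame: the origin (TCP) lies on the front face of the gripper's body, between the roots of the fingers; the fingertips stand 84 mm ahead of it and the grasp point (between the pads) lies 65 mm ahead of it; x points along the fingers, y is the direction in which the jaws open and shut, and the axes are right-handed (so a half turn about x gives the same grasp; the last joint's range is limited). The gripper opens to 93 mm and grips with 3 to 60 N. Pads are 15 mm wide; open, the fingers measure 128 mm over their backs; the gripper's body (75 mm by 188 mm) begins 65 mm behind the grasp point.
Start: joints at [-1.363, 0.13, 1.488, -0, 1.523, -0.085], TCP at [0.173, -0.574, 0.303] pointing down, gripper open.
Joint ranges: [-2.96, 2.96], [-0.89, 2.26], [0.02, 2.5], [-1.34, 4.48], [0, 2.73], [-2.66, 2.66]. Speed limits (rad/s): [2.39, 2.39, 2.79, 3.14, 3.14, 3.14].

### API

Orientations are given as a rotation vector (axis times angle).
In Python, from plant import telemetry, read_camera, camera_params, robot gives the robot as it stands.
- The arm moves only by the tool step_arm, never from a script. Its argument "commands" is a list of rows, each an object with "xyz": the shift along the tool's x, y, z in mm, a list of three; "turn": the turn, a rotation vector about the tool's x, y, z in rad, a list of three; "grip": the finger opening in mm, from 0 to 93. In form: [{"xyz": [dx, dy, dz], "turn": [ax, ay, az], "grip": grip}, ...]. A call has 1 to 12 rows; each row is the pose to reach, as a shift and turn from the pose commanded when the call began, along the tool's axes at that moment; what a row does not reach only later rows make up. A row lasts 1/8 s, in which the tool goes at most 62.5 mm and 10.7 degrees, less where a joint would pass 70% of its speed; a pose out of reach is approached as far as the arm can. A call with a gripper value outside its range is refused whole. The fingers move at their own pace and stop on an object; "force" is the grip in N (left out, the last holds). Time passes only in rows, so rows that repeat a pose let the fingers close. It gives the time, the measured TCP pose, the force and the opening at its end, in the units of the state.
- telemetry.read_state(): the state, without advancing time (a new reading comes with each control period).
- read_camera(name): name is "scene" or "top" or "wrist"; returns the picture (384x512x3 uint8, red, green, blue); there is no depth.
- camera_params(name): a dict with "mtx" (3x3 intrinsics, pixels), "rvec" (rotation vector, rad) and "tvec" (3), from world to camera coordinates, as OpenCV has them. Camera axes: x right, y down, z forward; pixel columns grow to the right and rows downward; lengths in m; the calibration is good to about 2 mm. A picture is of the moment at which its call begins: read the wrist's pose just before it. camera_params takes no time and is no camera call; for the wrist camera it gives the pose at the moment of the call.
- robot.close_job(): hands the job in, once; it reports no verdict.
The state is a dict: "t": time; "q": joint angles; "dq": joint speeds; "joint_torque": joint torques, N m; "tool_pos": TCP position; "orientation": TCP orientation; "force": force on the tool from outside, world axes, zero at the start; "wrist_torque": the same for the moment, N m; "opening": finger opening in m.
Only numpy, scipy, OpenCV 4.12 (cv2) and the standard library are available. Lean on these libraries where they do the work, as an engineer would, in place of code of your own. Each camera call takes 0.05 s, during which the arm holds its last target. There are 200 camera calls.

## Working session

There is one attempt and no reset: what is moved stays moved. The work goes in short steps, Python scripts to look and compute and a tool call to move; the robot and the scene stay as the last step left them, time stands still between calls to the robot, and variables do not carry over. Pictures are saved under pics/ and viewed, about 12 in all and at most 16, crops included, and the job is handed in when it is done.

Besides the shell and the picture viewer there is one more tool, called in YAML: its name, and indented under it one key for each argument. step_arm: Moves the arm, as the interface text tells. Its arguments: {"type":"object","properties":{"commands":{"type":"array"},"force":{"type":"number"}},"required":["commands"]}

```bash
mkdir -p pics; ls; cat > h.py <<'E'
import numpy as np, cv2
from plant import telemetry, read_camera, camera_params, robot
def snap(n,f):
    p=camera_params(n); im=read_camera(n); cv2.imwrite('pics/'+f,im[:,:,::-1]); return im,p
def ray(p,uv):
    R=cv2.Rodrigues(np.array(p['rvec'],float))[0]; t=np.array(p['tvec'],float).ravel()
    d=R.T@np.linalg.inv(np.array(p['mtx']))@np.array([uv[0],uv[1],1.]); return -R.T@t,d/np.linalg.norm(d)
def atz(p,uv,z):
    c,d=ray(p,uv); return c+d*(z-c[2])/d[2]
def proj(p,X):
    return cv2.projectPoints(np.array(X,float).reshape(-1,1,3),np.array(p['rvec'],float),np.array(p['tvec'],float),np.array(p['mtx'],float),None)[0].reshape(-1,2)
def tri(a,b):
    A=np.zeros((3,3));y=np.zeros(3)
    for c,d in (a,b):
        M=np.eye(3)-np.outer(d,d);A+=M;y+=M@c
    X=np.linalg.solve(A,y); return X,[float(np.linalg.norm((np.eye(3)-np.outer(d,d))@(X-c))) for c,d in (a,b)]
E
python3 - <<'E'
from h import *
np.set_printoptions(precision=4,suppress=True)
print(telemetry.read_state())
for n in('scene','top','wrist'):
    im,p=snap(n,n+'0.png'); print(n,ray(p,(256,192)),p['mtx'][0][0])
E
```

```text
pics
{'t': 0.0, 'q': array([-1.3634,  0.1311,  1.4893, -0.    ,  1.523 , -0.0854]), 'dq': array([-0.0001,  0.    ,  0.0001,  0.0014, -0.0022, -0.0008]), 'joint_torque': array([  0.0028, -55.9844, -49.1754,   0.077 ,   0.0358,  -0.0001]), 'tool_pos': array([ 0.1731, -0.574 ,  0.3017]), 'orientation': array([ 2.0648,  0.3064, -2.065 ]), 'force': array([ 0.5147,  0.5927, -0.2889]), 'wrist_torque': array([-0.043 , -0.0091, -0.0095]), 'opening': 0.09301758540585474}
scene (array([ 1.105 , -0.1059,  0.6713]), array([-0.6882,  0.0217, -0.7252])) 366.4708620681267
top (array([ 0.4067, -0.0931,  1.2618]), array([ 0.0934,  0.0078, -0.9956])) 400.7195210402903
wrist (array([ 0.2524, -0.5513,  0.3839]), array([-0.2727, -0.0927, -0.9576])) 345.02830044915635
```

View pics/top0.png

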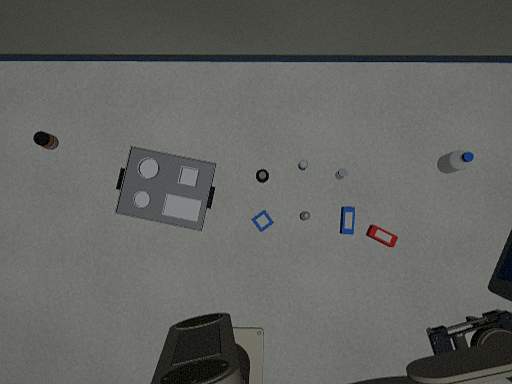

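View pics/scene0.png

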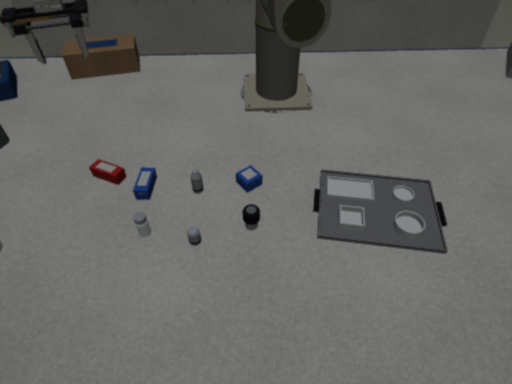

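Top view: eyepiece (262,176), short objective (303,165), vial (341,173), tall objective (305,215), blue slide box (347,220), red decoy (382,236), cuvette box (262,221), caddy around (167,188). I'll enlarge both views to check the choice and measure.

```bash
python3 - <<'E'
import cv2
a=cv2.imread('pics/top0.png')[135:255,105:405]
b=cv2.imread('pics/scene0.png')[150:255,80:455]
a=cv2.resize(a,(750,300),interpolation=3); b=cv2.resize(b,(750,210),interpolation=3)
cv2.imwrite('pics/crop1.png',cv2.convertScaleAbs(cv2.vconcat([a,b]),alpha=1.3))
E
```

```text
(no output)
```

View pics/crop1.png

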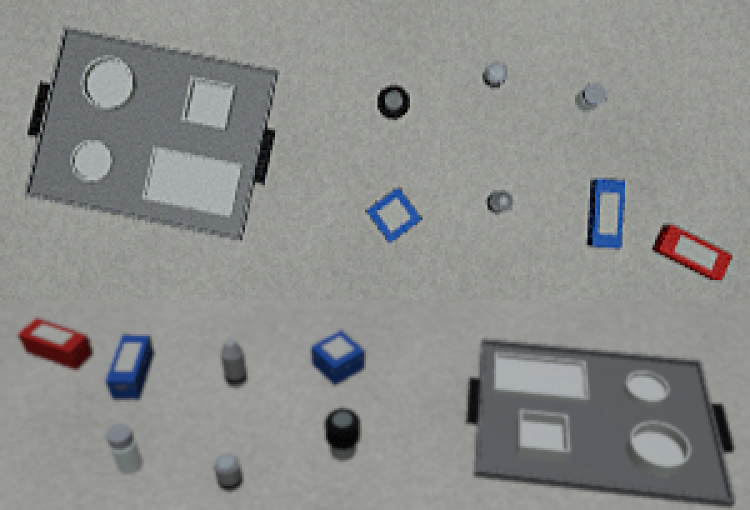

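The crop confirms the coned tall objective (scene crop 233,362), the short rimmed one (229,470), the capped vial (122,448), the oblong blue box (130,365) and the square cuvette box (338,356).

```bash
python3 - <<'E'
from h import *
np.set_printoptions(precision=4,suppress=True)
T=camera_params('top');S=camera_params('scene')
t=lambda u,v:(u/2.5+105-.3,v/2.5+135-.3); s=lambda u,v:(u/2+80-.25,v/2+150-.25)
for n,a,b in [('eye',(394,101),(343,415)),('tall',(501,200),(233,345)),('short',(496,72),(229,459)),('slide',(609,213),(130,357)),('vial',(595,93),(120,430)),('cuv',(395,214),(340,347)),
 ('big',(108,82),(661,445)),('sq',(209,103),(544,431)),('small',(92,160),(648,386)),('tray',(194,181),(541,377))]:
    print(n,*tri(ray(T,t(*a)),ray(S,s(*b))))
c=[atz(T,t(*x),.012)[:2] for x in [(65,29),(277,70),(242,239),(27,194)]]
print('caddy',c,np.mean(c,0)); 
for i in range(4): d=c[(i+1)%4]-c[i];print(np.hypot(*d),np.degrees(np.arctan2(d[1],d[0])))
c=[atz(T,t(*x),.034)[:2] for x in [(598,180),(624,181),(621,248),(596,247)]]
print('slide',np.mean(c,0))
for i in range(4): d=c[(i+1)%4]-c[i];print(np.hypot(*d),np.degrees(np.arctan2(d[1],d[0])))
print(cv2.Rodrigues(telemetry.read_state()['orientation'])[0])
E
```

```text
eye [ 0.6605 -0.1096 -0.5966] [0.0024182215630560743, 0.0024182215630560817]
tall [ 0.4819 -0.3205 -0.7073] [0.0011610164166776821, 0.0011610164166776225]
short [ 0.7182 -0.2981 -0.6048] [0.0003179552113128589, 0.0003179552113129607]
slide [ 0.4603 -0.5453 -0.7916] [0.00324585133087452, 0.0032458513308744534]
vial [ 0.6755 -0.4755 -0.5771] [0.0020506995148770685, 0.0020506995148771817]
cuv [ 0.4544 -0.1141 -0.7986] [0.0012959132375223235, 0.0012959132375223142]
big [ 0.7036  0.4485 -0.6886] [0.008740085161323094, 0.00874008516132315]
sq [ 0.6666  0.2516 -0.7031] [0.0070192793826427515, 0.00701927938264277]
small [ 0.5576  0.5087 -0.8087] [0.01028224247586203, 0.010282242475861994]
tray [ 0.5189  0.3029 -0.8373] [0.007256327098434456, 0.00725632709843445]
caddy [array([0.6663, 0.3169]), array([0.6156, 0.0455]), array([0.4025, 0.0852]), array([0.4558, 0.3569])] [0.535  0.2011]
0.27605640496909456 -100.56825388029931
0.21675981701563488 169.4619407095655
0.2769225597461329 78.90618909395643
0.2142209739008538 -10.766248675122354
slide [ 0.4379 -0.3663]
0.031630639645589216 -91.64907986312257
0.0816184238833131 176.78002192650013
0.030238106487896953 88.34455094300542
0.08158876302914368 -2.242455144386598
[[-0.0003  0.2886 -0.9575]
 [ 0.0014 -0.9575 -0.2886]
 [-1.     -0.0014 -0.0001]]
```

Those heights are wrong: the scene crop starts at row 300 of the composite, and I didn't subtract it.

```bash
python3 - <<'E'
from h import *
np.set_printoptions(precision=4,suppress=True)
T=camera_params('top');S=camera_params('scene')
t=lambda u,v:(u/2.5+105-.3,v/2.5+135-.3); s=lambda u,v:(u/2+80-.25,(v-300)/2+150-.25)
for n,a,b,z in [('eye',(394,101),(343,415),.056),('tall',(501,200),(233,345),.064),('short',(496,72),(229,459),.037),('slide',(609,213),(130,357),.034),('vial',(595,93),(120,430),.058),('cuv',(395,214),(340,347),.034),
 ('big',(108,82),(661,445),.0245),('sq',(209,103),(544,431),.0245),('small',(92,160),(648,386),.0155),('tray',(194,181),(541,377),.0145)]:
    print(n,*tri(ray(T,t(*a)),ray(S,s(*b))),atz(T,t(*a),z),atz(S,s(*b),z))
c0=np.array([.535,.2011]);th=np.radians(-10.5);ex=np.array([np.cos(th),np.sin(th)]);ey=np.array([-ex[1],ex[0]])
for i in(1,-1):
  for j in (1,-1): print(i,j,c0+i*.05*ex+j*.065*ey)
E
```

```text
eye [ 0.5708 -0.101   0.06  ] [0.0011869283906625681, 0.0011869283906626145] [ 0.5714 -0.1023  0.056 ] [ 0.5674 -0.0998  0.056 ]
tall [ 0.4525 -0.2306  0.0598] [0.0006261565693721118, 0.0006261565693721785] [ 0.4524 -0.2307  0.064 ] [ 0.457  -0.2291  0.064 ]
short [ 0.6106 -0.2263  0.0391] [0.0013358141391103303, 0.0013358141391103455] [ 0.6111 -0.2278  0.037 ] [ 0.609  -0.2253  0.037 ]
slide [ 0.4388 -0.3642  0.0317] [0.0017300142407511965, 0.0017300142407513043] [ 0.439  -0.3654  0.034 ] [ 0.4414 -0.3615  0.034 ]
vial [ 0.5824 -0.3433  0.0602] [0.0010262987295805131, 0.0010262987295805946] [ 0.5829 -0.3448  0.058 ] [ 0.5805 -0.3431  0.058 ]
cuv [ 0.4351 -0.1025  0.0347] [0.0023294237266022347, 0.0023294237266022516] [ 0.4351 -0.1048  0.034 ] [ 0.4344 -0.1002  0.034 ]
big [0.5975 0.2582 0.0214] [0.0012394958771073828, 0.0012394958771074316] [0.5967 0.256  0.0245] [0.6    0.2578 0.0245]
sq [0.5718 0.1301 0.0218] [0.001167110060320477, 0.0011671100603204982] [0.5712 0.1284 0.0245] [0.574  0.1303 0.0245]
small [0.4995 0.2768 0.0143] [0.001087829679718886, 0.0010878296797189224] [0.4991 0.2754 0.0155] [0.5006 0.2773 0.0155]
tray [0.4747 0.1491 0.0102] [0.0017578219360374738, 0.001757821936037453] [0.4741 0.1466 0.0145] [0.4788 0.1493 0.0145]
1 1 [0.596  0.2559]
1 -1 [0.5723 0.1281]
-1 1 [0.4977 0.2741]
-1 -1 [0.474  0.1463]
```

```bash
cat >> h.py <<'E'
def to(x,y,z,psi):
    "tool shift (mm) and turn (rad) from the measured pose to TCP x,y,z with the jaw axis at psi deg, tool down"
    s=telemetry.read_state(); R=cv2.Rodrigues(s['orientation'])[0]
    a=np.radians(psi); Y=np.array([np.cos(a),np.sin(a),0]); X=np.array([0,0,-1.]); G=np.c_[X,Y,np.cross(X,Y)]
    print('xyz',np.round(R.T@(np.array([x,y,z])-s['tool_pos'])*1000,1),'turn',np.round(cv2.Rodrigues(R.T@G)[0].ravel(),3))
E
python3 -c "
from h import *
to(.4385,-.365,.2,-92.2)"
```

```text
xyz [ 102.1 -123.5 -314.5] turn [0.331 0.    0.001]
```

step_arm:
  commands:
    - {"xyz": [10, -18, -45], "turn": [0.05, 0, 0], "grip": 93}
    - {"xyz": [27, -36, -90], "turn": [0.12, 0, 0], "grip": 93}
    - {"xyz": [44, -54, -135], "turn": [0.2, 0, 0], "grip": 93}
    - {"xyz": [60, -72, -180], "turn": [0.27, 0, 0], "grip": 93}
    - {"xyz": [77, -90, -225], "turn": [0.331, 0, 0], "grip": 93}
    - {"xyz": [92, -108, -275], "turn": [0.331, 0, 0], "grip": 93}
    - {"xyz": [102, -123.5, -314.5], "turn": [0.331, 0, 0], "grip": 93}
    - {"xyz": [102, -123.5, -314.5], "turn": [0.331, 0, 0], "grip": 93}
    - {"xyz": [102, -123.5, -314.5], "turn": [0.331, 0, 0], "grip": 93}
    - {"xyz": [102, -123.5, -314.5], "turn": [0.331, 0, 0], "grip": 93}
  force: 15

```text
t: 1.4
tool_pos: [0.438, -0.3664, 0.2011]
orientation: [-2.202, 0.044, 2.202]
force: [-0.9, 0.0, -1.2]
opening: 0.0931
```

```bash
python3 -c "
from h import *
im,p=snap('wrist','w1.png')
s=telemetry.read_state();print(s['tool_pos'],s['opening'])
print(proj(p,[[.4385+dx,-.365+dy,.034] for dx,dy in((-.042,-.018),(-.042,.018),(.042,.018),(.042,-.018))]))
to(.4385,-.365,.092,-92.2)"
```

```text
[ 0.4379723  -0.36643853  0.20115757] 0.092767724350632
[[274.1016031  250.4219643 ]
 [228.90580683 252.01702288]
 [222.15601406 147.11899466]
 [271.75602666 145.18982113]]
xyz [109.2  -1.5  -0.4] turn [-0.001 -0.    -0.001]
```

View pics/w1.png

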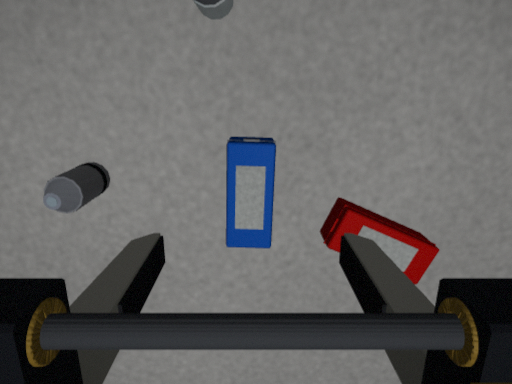

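Wrist view: slide box is centred at about (250,194) between the fingers and parallel to the jaws. The red box corner (340,200) is near the right finger, so I'll narrow the jaws to 60 mm before going down.

step_arm:
  commands:
    - {"xyz": [20, 0, -3], "turn": [0, 0, 0], "grip": 60}
    - {"xyz": [50, 0, -3], "turn": [0, 0, 0], "grip": 60}
    - {"xyz": [75, 0, -3], "turn": [0, 0, 0], "grip": 60}
    - {"xyz": [95, 0, -3], "turn": [0, 0, 0], "grip": 60}
    - {"xyz": [109, 0, -3], "turn": [0, 0, 0], "grip": 60}
    - {"xyz": [109, 0, -3], "turn": [0, 0, 0], "grip": 60}
    - {"xyz": [109, 0, -3], "turn": [0, 0, 0], "grip": 30}
    - {"xyz": [109, 0, -3], "turn": [0, 0, 0], "grip": 20}
    - {"xyz": [109, 0, -3], "turn": [0, 0, 0], "grip": 20}
    - {"xyz": [109, 0, -3], "turn": [0, 0, 0], "grip": 20}
    - {"xyz": [109, 0, -3], "turn": [0, 0, 0], "grip": 20}
    - {"xyz": [109, 0, -3], "turn": [0, 0, 0], "grip": 20}
  force: 15

```text
t: 2.95
tool_pos: [0.4421, -0.3659, 0.0927]
orientation: [-2.204, 0.043, 2.201]
force: [-0.3, 1.6, 6.2]
opening: 0.0356
```

```bash
python3 -c "
from h import *
s=telemetry.read_state();print(s['tool_pos'],s['opening'],s['force'])
to(.4405,-.365,.2,-92.2)
to(.4745,.1475,.2,-10.5)"
```

```text
[ 0.44214646 -0.36593341  0.09266376] 0.03559849571157793 [-0.2698003   1.55150882  6.2116308 ]
xyz [-107.3   -0.8    1.6] turn [ 0.    -0.001 -0.001]
xyz [-107.8 -514.2  -12.9] turn [-1.426 -0.    -0.002]
```

step_arm:
  commands:
    - {"xyz": [-15, 0, 0], "turn": [0, 0, 0], "grip": 20}
    - {"xyz": [-40, 0, 0], "turn": [0, 0, 0], "grip": 20}
    - {"xyz": [-70, 0, 0], "turn": [0, 0, 0], "grip": 20}
    - {"xyz": [-95, -20, 0], "turn": [0, 0, 0], "grip": 20}
    - {"xyz": [-105, -60, -2], "turn": [-0.1, 0, 0], "grip": 20}
    - {"xyz": [-107, -105, -4], "turn": [-0.22, 0, 0], "grip": 20}
    - {"xyz": [-107, -150, -5], "turn": [-0.36, 0, 0], "grip": 20}
    - {"xyz": [-107, -195, -6], "turn": [-0.5, 0, 0], "grip": 20}
    - {"xyz": [-107, -240, -7], "turn": [-0.65, 0, 0], "grip": 20}
    - {"xyz": [-107, -285, -8], "turn": [-0.8, 0, 0], "grip": 20}
    - {"xyz": [-107, -325, -9], "turn": [-0.93, 0, 0], "grip": 20}
    - {"xyz": [-107, -350, -10], "turn": [-1.03, 0, 0], "grip": 20}
  force: 15

```text
t: 4.45
tool_pos: [0.4649, -0.0144, 0.1995]
orientation: [1.619, 0.88, -1.617]
force: [-0.2, -0.3, -0.6]
opening: 0.0361
```

```bash
python3 -c "
from h import *
s=telemetry.read_state();print(s['tool_pos'],s['opening'],s['force'])
to(.4745,.1475,.2,-10.5)"
```

```text
[ 0.46489022 -0.01442648  0.19949853] 0.036103092511280674 [-0.1943084  -0.30132469 -0.61674155]
xyz [  -0.5  -79.8 -141.2] turn [-0.391 -0.    -0.001]
```

step_arm:
  commands:
    - {"xyz": [0, -16, -28], "turn": [-0.08, 0, 0], "grip": 20}
    - {"xyz": [0, -36, -64], "turn": [-0.18, 0, 0], "grip": 20}
    - {"xyz": [0, -56, -99], "turn": [-0.28, 0, 0], "grip": 20}
    - {"xyz": [0, -72, -128], "turn": [-0.36, 0, 0], "grip": 20}
    - {"xyz": [0, -80, -141], "turn": [-0.391, 0, 0], "grip": 20}
    - {"xyz": [0, -80, -141], "turn": [-0.391, 0, 0], "grip": 20}
    - {"xyz": [20, -80, -141], "turn": [-0.391, 0, 0], "grip": 20}
    - {"xyz": [50, -80, -141], "turn": [-0.391, 0, 0], "grip": 20}
    - {"xyz": [70, -80, -141], "turn": [-0.391, 0, 0], "grip": 20}
    - {"xyz": [75, -80, -141], "turn": [-0.391, 0, 0], "grip": 20}
    - {"xyz": [75, -80, -141], "turn": [-0.391, 0, 0], "grip": 20}

```text
t: 5.82
tool_pos: [0.4754, 0.1448, 0.124]
orientation: [1.347, 1.113, -1.348]
force: [0.1, 0.3, -1.0]
opening: 0.0362
```

```bash
python3 -c "
from h import *
s=telemetry.read_state();print(s['tool_pos'],s['opening'],s['force'])
im,p=snap('wrist','w2.png')
to(.4745,.1475,.102,-10.5)"
```

```text
[0.47537279 0.14484693 0.12402692] 0.036176063508562555 [ 0.11782164  0.31687945 -0.97407298]
xyz [22.6 -1.7 -2.1] turn [-0.006 -0.    -0.001]
```

View pics/w2.png

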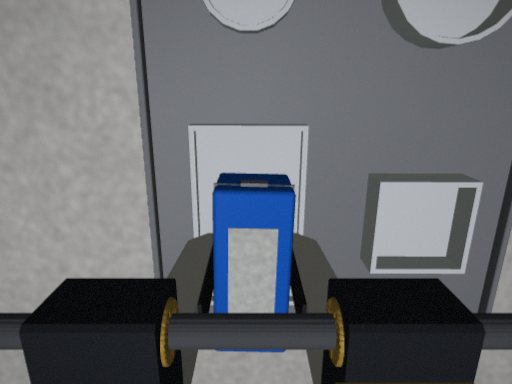

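The box hangs lengthwise over the tray (tray 190–308, box 215–293), aligned, so I lower it gently and release.

step_arm:
  commands:
    - {"xyz": [8, -2, -2], "turn": [0, 0, 0], "grip": 20}
    - {"xyz": [16, -2, -2], "turn": [0, 0, 0], "grip": 20}
    - {"xyz": [20, -2, -2], "turn": [0, 0, 0], "grip": 20}
    - {"xyz": [22, -2, -2], "turn": [0, 0, 0], "grip": 20}
    - {"xyz": [23, -2, -2], "turn": [0, 0, 0], "grip": 20}
    - {"xyz": [23, -2, -2], "turn": [0, 0, 0], "grip": 20}
    - {"xyz": [23, -2, -2], "turn": [0, 0, 0], "grip": 20}

```text
t: 6.75
tool_pos: [0.4737, 0.148, 0.1011]
orientation: [1.346, 1.114, -1.346]
force: [-2.2, 0.5, 6.1]
opening: 0.036
```

```bash
python3 -c "
from h import *
s=telemetry.read_state();print(s['tool_pos'],s['opening'],s['force'])"
```

```text
[0.47374892 0.14798609 0.10112492] 0.03595191874627976 [-2.20380693  0.47596536  6.09914768]
```

Contact at the expected height (6 N up). Release and rise.

step_arm:
  commands:
    - {"xyz": [0, 0, 0], "turn": [0, 0, 0], "grip": 60}
    - {"xyz": [0, 0, 0], "turn": [0, 0, 0], "grip": 60}
    - {"xyz": [0, 0, 0], "turn": [0, 0, 0], "grip": 60}
    - {"xyz": [-15, 0, 0], "turn": [0, 0, 0], "grip": 60}
    - {"xyz": [-50, 0, 0], "turn": [0, 0, 0], "grip": 60}
    - {"xyz": [-95, 0, 0], "turn": [0, 0, 0], "grip": 60}
    - {"xyz": [-105, 0, 0], "turn": [0, 0, 0], "grip": 60}
    - {"xyz": [-105, 0, 0], "turn": [0, 0, 0], "grip": 60}

```text
t: 7.75
tool_pos: [0.4742, 0.1481, 0.2071]
orientation: [1.348, 1.113, -1.344]
force: [-0.4, -0.3, -0.3]
opening: 0.0599
```

```bash
python3 -c "
from h import *
s=telemetry.read_state();print(s['tool_pos'],s['opening'],s['force'])
to(.57,-.1015,.2,-90)"
```

```text
[0.47424791 0.14807281 0.20708079] 0.05990999001148458 [-0.41942656 -0.30294322 -0.25781213]
xyz [  7.2 140.7 227.3] turn [ 1.383e+00 -2.000e-03 -1.000e-03]
```

The remaining parts are round, so I keep this orientation.

step_arm:
  commands:
    - {"xyz": [2, 20, 35], "turn": [0, 0, 0], "grip": 65}
    - {"xyz": [5, 47, 77], "turn": [0, 0, 0], "grip": 65}
    - {"xyz": [7, 75, 122], "turn": [0, 0, 0], "grip": 65}
    - {"xyz": [7, 103, 167], "turn": [0, 0, 0], "grip": 65}
    - {"xyz": [7, 128, 207], "turn": [0, 0, 0], "grip": 65}
    - {"xyz": [7, 140.5, 227], "turn": [0, 0, 0], "grip": 65}
    - {"xyz": [7, 140.5, 227], "turn": [0, 0, 0], "grip": 65}
    - {"xyz": [7, 140.5, 227], "turn": [0, 0, 0], "grip": 65}

```text
t: 8.75
tool_pos: [0.5686, -0.1001, 0.1979]
orientation: [1.346, 1.117, -1.347]
force: [-0.8, -0.1, -0.3]
opening: 0.065
```

```bash
python3 -c "
from h import *
im,p=snap('wrist','w3.png')
s=telemetry.read_state();print(s['tool_pos'],s['opening'],s['force'])
print(proj(p,[[.57,-.1015,.056],[.6105,-.227,.037],[.4345,-.103,.034]]))
to(.57,-.1015,.105,-10.5)"
```

```text
[ 0.56870024 -0.09987958  0.19818875] 0.06524075349755896 [-0.02459253  1.00259498  0.24788382]
[[252.43206162 212.91902821]
 [327.4814688  334.77376497]
 [ 80.8693749  235.38842176]]
xyz [93.2  1.7  1.4] turn [-0.004 -0.001  0.001]
```

View pics/w3.png

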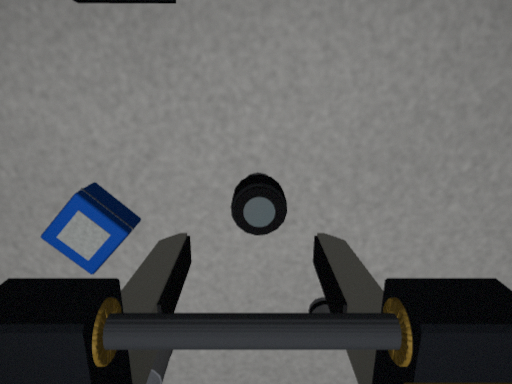

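Eyepiece top at (259,211), only 6 px from prediction. Go down and grip its head.

step_arm:
  commands:
    - {"xyz": [20, 4, 1], "turn": [0, 0, 0], "grip": 65}
    - {"xyz": [50, 4, 1], "turn": [0, 0, 0], "grip": 65}
    - {"xyz": [78, 4, 1], "turn": [0, 0, 0], "grip": 65}
    - {"xyz": [93, 4, 1], "turn": [0, 0, 0], "grip": 65}
    - {"xyz": [94, 4, 1], "turn": [0, 0, 0], "grip": 65}
    - {"xyz": [94, 4, 1], "turn": [0, 0, 0], "grip": 65}
    - {"xyz": [94, 4, 1], "turn": [0, 0, 0], "grip": 45}
    - {"xyz": [94, 4, 1], "turn": [0, 0, 0], "grip": 25}
    - {"xyz": [94, 4, 1], "turn": [0, 0, 0], "grip": 25}
    - {"xyz": [94, 4, 1], "turn": [0, 0, 0], "grip": 25}
    - {"xyz": [94, 4, 1], "turn": [0, 0, 0], "grip": 25}
  force: 15

```text
t: 10.18
tool_pos: [0.5732, -0.1032, 0.1053]
orientation: [1.347, 1.114, -1.346]
force: [-1.2, 1.0, 5.6]
opening: 0.04
```

```bash
python3 -c "
from h import *
s=telemetry.read_state();print(s['tool_pos'],s['opening'],s['force'])
to(.5965,.257,.2,-10.5)"
```

```text
[ 0.57323645 -0.10316625  0.10525435] 0.03995823099381766 [-1.16727762  1.0130812   5.59739102]
xyz [ -94.8  -44.4 -358.2] turn [-0.005  0.    -0.001]
```

step_arm:
  commands:
    - {"xyz": [-20, 0, 0], "turn": [0, 0, 0], "grip": 25}
    - {"xyz": [-50, 0, 0], "turn": [0, 0, 0], "grip": 25}
    - {"xyz": [-80, -2, -20], "turn": [0, 0, 0], "grip": 25}
    - {"xyz": [-94, -8, -60], "turn": [0, 0, 0], "grip": 25}
    - {"xyz": [-95, -14, -105], "turn": [0, 0, 0], "grip": 25}
    - {"xyz": [-95, -20, -155], "turn": [0, 0, 0], "grip": 25}
    - {"xyz": [-95, -26, -205], "turn": [0, 0, 0], "grip": 25}
    - {"xyz": [-95, -32, -255], "turn": [0, 0, 0], "grip": 25}
    - {"xyz": [-95, -38, -305], "turn": [0, 0, 0], "grip": 25}
    - {"xyz": [-95, -42, -340], "turn": [0, 0, 0], "grip": 25}
    - {"xyz": [-95, -44, -358], "turn": [0, 0, 0], "grip": 25}
    - {"xyz": [-90, -44, -358], "turn": [0, 0, 0], "grip": 25}

```text
t: 11.68
tool_pos: [0.5969, 0.2575, 0.1955]
orientation: [1.346, 1.114, -1.344]
force: [1.0, -0.9, -0.4]
opening: 0.0397
```

```bash
python3 -c "
from h import *
s=telemetry.read_state();print(s['tool_pos'],s['opening'],s['force'])
to(.5965,.257,.1138,-10.5)"
```

```text
[0.59692441 0.25751048 0.19550347] 0.03965791379128525 [ 0.97844145 -0.90550588 -0.39152039]
xyz [81.7 -0.4  0.6] turn [-0.003 -0.    -0.001]
```

step_arm:
  commands:
    - {"xyz": [20, 0, 0], "turn": [0, 0, 0], "grip": 25}
    - {"xyz": [45, 0, 0], "turn": [0, 0, 0], "grip": 25}
    - {"xyz": [65, 0, 0], "turn": [0, 0, 0], "grip": 25}
    - {"xyz": [74, 0, 0], "turn": [0, 0, 0], "grip": 25}
    - {"xyz": [78, 0, 0], "turn": [0, 0, 0], "grip": 25}
    - {"xyz": [81, 0, 0], "turn": [0, 0, 0], "grip": 25}
    - {"xyz": [82, 0, 0], "turn": [0, 0, 0], "grip": 25}
    - {"xyz": [82, 0, 0], "turn": [0, 0, 0], "grip": 25}
    - {"xyz": [82, 0, 0], "turn": [0, 0, 0], "grip": 25}

```text
t: 12.8
tool_pos: [0.5971, 0.2571, 0.1137]
orientation: [1.347, 1.114, -1.345]
force: [-2.5, -1.3, 5.4]
opening: 0.0397
```

```bash
python3 -c "
from h import *
s=telemetry.read_state();print(s['tool_pos'],s['opening'],s['force'])"
```

```text
[0.59711417 0.25705021 0.1137324 ] 0.03974909887347779 [-2.46361828 -1.30537799  5.3979565 ]
```

Contact at the expected height again. Release, rise, and work out the route to the short objective.

step_arm:
  commands:
    - {"xyz": [0, 0, 0], "turn": [0, 0, 0], "grip": 60}
    - {"xyz": [0, 0, 0], "turn": [0, 0, 0], "grip": 60}
    - {"xyz": [0, 0, 0], "turn": [0, 0, 0], "grip": 60}
    - {"xyz": [-15, 0, 0], "turn": [0, 0, 0], "grip": 60}
    - {"xyz": [-50, 0, 0], "turn": [0, 0, 0], "grip": 60}
    - {"xyz": [-90, 0, 0], "turn": [0, 0, 0], "grip": 60}
    - {"xyz": [-90, 0, 0], "turn": [0, 0, 0], "grip": 60}

```text
t: 13.68
tool_pos: [0.5992, 0.2578, 0.209]
orientation: [1.353, 1.111, -1.338]
force: [1.0, 0.4, -0.1]
opening: 0.06
```

```bash
python3 -c "
from h import *
s=telemetry.read_state();print(s['tool_pos'],s['opening'],s['force'])
to(.611,-.227,.2,-10.5)"
```

```text
[0.59921338 0.25775684 0.20902862] 0.060035804077393534 [ 1.04439973  0.43343259 -0.09656687]
xyz [  7.7 102.1 474.1] turn [-0.005 -0.005 -0.008]
```

step_arm:
  commands:
    - {"xyz": [2, 9, 40], "turn": [0, 0, 0], "grip": 60}
    - {"xyz": [4, 19, 90], "turn": [0, 0, 0], "grip": 60}
    - {"xyz": [6, 30, 140], "turn": [0, 0, 0], "grip": 60}
    - {"xyz": [7, 41, 190], "turn": [0, 0, 0], "grip": 60}
    - {"xyz": [7, 52, 240], "turn": [0, 0, 0], "grip": 60}
    - {"xyz": [7, 63, 290], "turn": [0, 0, 0], "grip": 60}
    - {"xyz": [7, 74, 340], "turn": [0, 0, 0], "grip": 60}
    - {"xyz": [7, 85, 390], "turn": [0, 0, 0], "grip": 60}
    - {"xyz": [7, 95, 440], "turn": [0, 0, 0], "grip": 60}
    - {"xyz": [7, 102, 474], "turn": [0, 0, 0], "grip": 60}
    - {"xyz": [7, 102, 474], "turn": [0, 0, 0], "grip": 60}
    - {"xyz": [7, 102, 474], "turn": [0, 0, 0], "grip": 60}

```text
t: 15.18
tool_pos: [0.608, -0.2273, 0.1953]
orientation: [1.347, 1.115, -1.347]
force: [-0.7, -0.2, 0.0]
opening: 0.0603
```

```bash
python3 -c "
from h import *
im,p=snap('wrist','w4.png')
s=telemetry.read_state();print(s['tool_pos'],s['opening'],s['force'])
print(proj(p,[[.611,-.227,.037],[.582,-.344,.058]]))
to(.611,-.227,.094,-10.5)"
```

```text
[ 0.60819458 -0.22676304  0.19542437] 0.05999728367951583 [0.47081229 0.71369794 0.33284727]
[[253.88513916 202.70833039]
 [245.19044217 358.20711303]]
xyz [101.4   2.9  -0.2] turn [-0.004 -0.001  0.001]
```

View pics/w4.png

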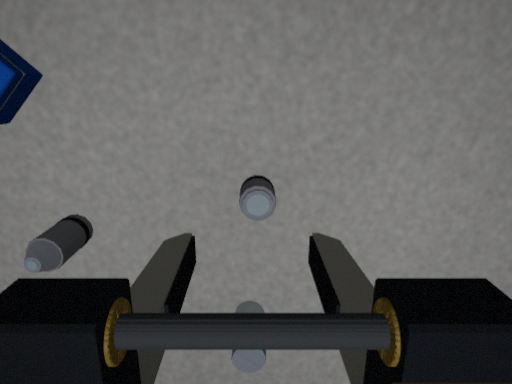

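Short objective at (257,202), as predicted to 3 px; the vial stands clear behind at (249,335). Descend and grip.

step_arm:
  commands:
    - {"xyz": [20, 4, 0], "turn": [0, 0, 0], "grip": 60}
    - {"xyz": [50, 4, 0], "turn": [0, 0, 0], "grip": 60}
    - {"xyz": [80, 4, 0], "turn": [0, 0, 0], "grip": 60}
    - {"xyz": [98, 4, 0], "turn": [0, 0, 0], "grip": 60}
    - {"xyz": [101, 4, 0], "turn": [0, 0, 0], "grip": 60}
    - {"xyz": [101, 4, 0], "turn": [0, 0, 0], "grip": 60}
    - {"xyz": [101, 4, 0], "turn": [0, 0, 0], "grip": 35}
    - {"xyz": [101, 4, 0], "turn": [0, 0, 0], "grip": 15}
    - {"xyz": [101, 4, 0], "turn": [0, 0, 0], "grip": 15}
    - {"xyz": [101, 4, 0], "turn": [0, 0, 0], "grip": 15}
    - {"xyz": [101, 4, 0], "turn": [0, 0, 0], "grip": 15}
  force: 15

```text
t: 16.6
tool_pos: [0.6123, -0.2287, 0.0951]
orientation: [1.346, 1.114, -1.346]
force: [-0.7, 0.6, 2.5]
opening: 0.0276
```

```bash
python3 -c "
from h import *
s=telemetry.read_state();print(s['tool_pos'],s['opening'],s['force'])
to(.498,.275,.2,-10.5)"
```

```text
[ 0.61233579 -0.22869773  0.09509452] 0.027628537553718347 [-0.69419963  0.56968725  2.5481641 ]
xyz [-105.  -206.4 -473.4] turn [-0.005  0.    -0.   ]
```

step_arm:
  commands:
    - {"xyz": [-20, 0, 0], "turn": [0, 0, 0], "grip": 15}
    - {"xyz": [-50, 0, 0], "turn": [0, 0, 0], "grip": 15}
    - {"xyz": [-80, -5, -12], "turn": [0, 0, 0], "grip": 15}
    - {"xyz": [-100, -20, -46], "turn": [0, 0, 0], "grip": 15}
    - {"xyz": [-105, -40, -92], "turn": [0, 0, 0], "grip": 15}
    - {"xyz": [-105, -62, -142], "turn": [0, 0, 0], "grip": 15}
    - {"xyz": [-105, -84, -193], "turn": [0, 0, 0], "grip": 15}
    - {"xyz": [-105, -106, -243], "turn": [0, 0, 0], "grip": 15}
    - {"xyz": [-105, -128, -294], "turn": [0, 0, 0], "grip": 15}
    - {"xyz": [-105, -150, -344], "turn": [0, 0, 0], "grip": 15}
    - {"xyz": [-105, -172, -394], "turn": [0, 0, 0], "grip": 15}
    - {"xyz": [-105, -190, -435], "turn": [0, 0, 0], "grip": 15}

```text
t: 18.1
tool_pos: [0.5063, 0.2363, 0.2013]
orientation: [1.347, 1.114, -1.344]
force: [-0.1, 0.3, -0.9]
opening: 0.0279
```

```bash
python3 -c "
from h import *
s=telemetry.read_state();print(s['tool_pos'],s['opening'],s['force'])
to(.498,.275,.2,-10.5)"
```

```text
[0.50630591 0.23634357 0.20127974] 0.027869764854754852 [-0.05533735  0.27824119 -0.85152969]
xyz [  1.3 -15.4 -36.4] turn [-0.004 -0.001 -0.001]
```

step_arm:
  commands:
    - {"xyz": [0, -10, -25], "turn": [0, 0, 0], "grip": 15}
    - {"xyz": [5, -15.5, -36.5], "turn": [0, 0, 0], "grip": 15}
    - {"xyz": [25, -15.5, -36.5], "turn": [0, 0, 0], "grip": 15}
    - {"xyz": [55, -15.5, -36.5], "turn": [0, 0, 0], "grip": 15}
    - {"xyz": [72, -15.5, -36.5], "turn": [0, 0, 0], "grip": 15}
    - {"xyz": [75, -15.5, -36.5], "turn": [0, 0, 0], "grip": 15}
    - {"xyz": [75, -15.5, -36.5], "turn": [0, 0, 0], "grip": 15}

```text
t: 18.98
tool_pos: [0.4988, 0.2726, 0.125]
orientation: [1.347, 1.114, -1.347]
force: [0.7, -0.9, -0.4]
opening: 0.028
```

```bash
python3 -c "
from h import *
im,p=snap('wrist','w5.png')
s=telemetry.read_state();print(s['tool_pos'],s['opening'],s['force'])
print(proj(p,[[.4985,.275,.0155]]))
to(.4985,.275,.1036,-10.5)"
```

```text
[0.49914668 0.27291397 0.12562013] 0.02767047627677643 [-0.33995557  0.42585803 -0.15913917]
[[248.04302446 226.16377618]]
xyz [22.  -1.1 -1.9] turn [-0.005 -0.001 -0.001]
```

View pics/w5.png

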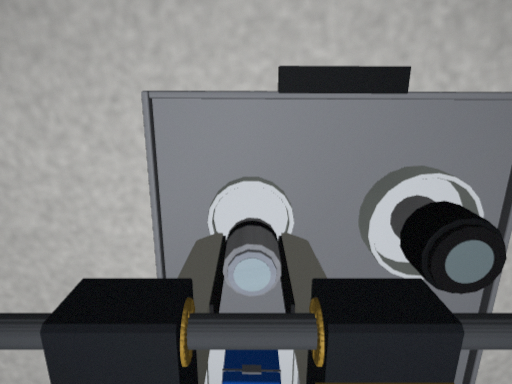

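The small pot shows as an ellipse centred near (251,221), about 2–3 mm from prediction, so I shift slightly. The eyepiece stands in the big pot on the right.

step_arm:
  commands:
    - {"xyz": [8, 0.5, -4], "turn": [0, 0, 0], "grip": 15}
    - {"xyz": [15, 0.5, -4], "turn": [0, 0, 0], "grip": 15}
    - {"xyz": [19, 0.5, -4], "turn": [0, 0, 0], "grip": 15}
    - {"xyz": [21, 0.5, -4], "turn": [0, 0, 0], "grip": 15}
    - {"xyz": [22, 0.5, -4], "turn": [0, 0, 0], "grip": 15}
    - {"xyz": [22, 0.5, -4], "turn": [0, 0, 0], "grip": 15}
    - {"xyz": [22, 0.5, -4], "turn": [0, 0, 0], "grip": 15}

```text
t: 19.9
tool_pos: [0.4995, 0.2768, 0.1035]
orientation: [1.346, 1.115, -1.347]
force: [-4.2, -2.6, 7.5]
opening: 0.0276
```

```bash
python3 -c "
from h import *
s=telemetry.read_state();print(s['tool_pos'],s['opening'],s['force'])"
```

```text
[0.49952922 0.27683897 0.10351924] 0.027574001395768835 [-4.21077609 -2.61121208  7.50420397]
```

step_arm:
  commands:
    - {"xyz": [0, 0, 0], "turn": [0, 0, 0], "grip": 50}
    - {"xyz": [0, 0, 0], "turn": [0, 0, 0], "grip": 50}
    - {"xyz": [0, 0, 0], "turn": [0, 0, 0], "grip": 50}
    - {"xyz": [-15, 0, 0], "turn": [0, 0, 0], "grip": 50}
    - {"xyz": [-50, 0, 0], "turn": [0, 0, 0], "grip": 50}
    - {"xyz": [-95, 0, 0], "turn": [0, 0, 0], "grip": 60}
    - {"xyz": [-105, 0, 0], "turn": [0, 0, 0], "grip": 60}
    - {"xyz": [-105, 0, 0], "turn": [0, 0, 0], "grip": 60}

```text
t: 20.9
tool_pos: [0.5003, 0.2771, 0.2092]
orientation: [1.348, 1.114, -1.344]
force: [0.3, 0.1, 0.1]
opening: 0.0599
```

```bash
python3 -c "
from h import *
s=telemetry.read_state();print(s['tool_pos'],s['opening'],s['force'])
to(.4535,-.2305,.21,-10.5)"
```

```text
[0.50027734 0.2770963  0.20919466] 0.059920426318684994 [0.34125017 0.06026035 0.14422781]
xyz [ -1.5  48.9 507.4] turn [-0.005 -0.001 -0.002]
```

step_arm:
  commands:
    - {"xyz": [0, 4, 40], "turn": [0, 0, 0], "grip": 60}
    - {"xyz": [0, 9, 92], "turn": [0, 0, 0], "grip": 60}
    - {"xyz": [0, 14, 146], "turn": [0, 0, 0], "grip": 60}
    - {"xyz": [0, 19, 200], "turn": [0, 0, 0], "grip": 60}
    - {"xyz": [0, 24, 254], "turn": [0, 0, 0], "grip": 60}
    - {"xyz": [0, 30, 308], "turn": [0, 0, 0], "grip": 60}
    - {"xyz": [0, 35, 362], "turn": [0, 0, 0], "grip": 60}
    - {"xyz": [0, 40, 416], "turn": [0, 0, 0], "grip": 60}
    - {"xyz": [0, 45, 468], "turn": [0, 0, 0], "grip": 60}
    - {"xyz": [0, 49, 507], "turn": [0, 0, 0], "grip": 60}
    - {"xyz": [0, 49, 507], "turn": [0, 0, 0], "grip": 60}
    - {"xyz": [0, 49, 507], "turn": [0, 0, 0], "grip": 60}

```text
t: 22.4
tool_pos: [0.4524, -0.2296, 0.2063]
orientation: [1.347, 1.117, -1.348]
force: [0.7, -0.4, 0.7]
opening: 0.0601
```

```bash
python3 -c "
from h import *
im,p=snap('wrist','w6.png')
s=telemetry.read_state();print(s['tool_pos'],s['opening'],s['force'])
print(proj(p,[[.4535,-.2305,.064]]))
to(.4535,-.2305,.104,-10.5)"
```

```text
[ 0.45269309 -0.22920083  0.20661478] 0.060231245436289466 [-1.08358423 -0.39344086 -0.18191604]
[[252.00433039 212.31624965]]
xyz [102.6   1.2   1.2] turn [-0.004 -0.001  0.002]
```

View pics/w6.png

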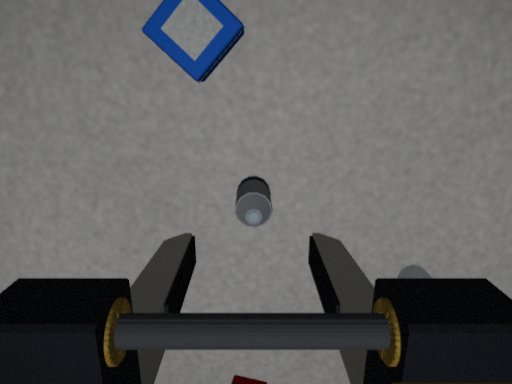

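Tall objective's tip is at (254,217), within 5 px of prediction. Descend and grip the barrel.

step_arm:
  commands:
    - {"xyz": [20, 2, 3], "turn": [0, 0, 0], "grip": 60}
    - {"xyz": [50, 2, 3], "turn": [0, 0, 0], "grip": 60}
    - {"xyz": [80, 2, 3], "turn": [0, 0, 0], "grip": 60}
    - {"xyz": [99, 2, 3], "turn": [0, 0, 0], "grip": 60}
    - {"xyz": [103, 2, 3], "turn": [0, 0, 0], "grip": 60}
    - {"xyz": [103, 2, 3], "turn": [0, 0, 0], "grip": 60}
    - {"xyz": [103, 2, 3], "turn": [0, 0, 0], "grip": 35}
    - {"xyz": [103, 2, 3], "turn": [0, 0, 0], "grip": 15}
    - {"xyz": [103, 2, 3], "turn": [0, 0, 0], "grip": 15}
    - {"xyz": [103, 2, 3], "turn": [0, 0, 0], "grip": 15}
    - {"xyz": [103, 2, 3], "turn": [0, 0, 0], "grip": 15}
  force: 18

```text
t: 23.82
tool_pos: [0.4544, -0.2338, 0.105]
orientation: [1.346, 1.114, -1.347]
force: [-2.7, 0.3, 4.0]
opening: 0.0277
```

```bash
python3 -c "
from h import *
s=telemetry.read_state();print(s['tool_pos'],s['opening'],s['force'])
to(.573,.1295,.21,-10.5)"
```

```text
[ 0.45443024 -0.2338354   0.10499901] 0.02766743060291798 [-2.69808031  0.32402341  4.02300474]
xyz [-105.    48.5 -379.1] turn [-0.005  0.     0.   ]
```

step_arm:
  commands:
    - {"xyz": [-20, 0, 0], "turn": [0, 0, 0], "grip": 15}
    - {"xyz": [-50, 0, 0], "turn": [0, 0, 0], "grip": 15}
    - {"xyz": [-80, 2, -15], "turn": [0, 0, 0], "grip": 15}
    - {"xyz": [-100, 7, -55], "turn": [0, 0, 0], "grip": 15}
    - {"xyz": [-105, 13, -100], "turn": [0, 0, 0], "grip": 15}
    - {"xyz": [-105, 19, -150], "turn": [0, 0, 0], "grip": 15}
    - {"xyz": [-105, 26, -200], "turn": [0, 0, 0], "grip": 15}
    - {"xyz": [-105, 32, -250], "turn": [0, 0, 0], "grip": 15}
    - {"xyz": [-105, 39, -300], "turn": [0, 0, 0], "grip": 15}
    - {"xyz": [-105, 45, -350], "turn": [0, 0, 0], "grip": 15}
    - {"xyz": [-105, 48.5, -379], "turn": [0, 0, 0], "grip": 15}
    - {"xyz": [-95, 48.5, -379], "turn": [0, 0, 0], "grip": 15}

```text
t: 25.32
tool_pos: [0.5735, 0.1317, 0.1998]
orientation: [1.345, 1.116, -1.343]
force: [-0.1, -0.5, -1.6]
opening: 0.0275
```

```bash
python3 -c "
from h import *
s=telemetry.read_state();print(s['tool_pos'],s['opening'],s['force'])
to(.573,.1295,.1135,-10.5)"
```

```text
[0.57351524 0.13165551 0.19980161] 0.027451754253675555 [-0.13016107 -0.53662833 -1.60825563]
xyz [86.3 -0.2  2.3] turn [-0.002 -0.001 -0.001]
```

step_arm:
  commands:
    - {"xyz": [20, 0, 1], "turn": [0, 0, 0], "grip": 15}
    - {"xyz": [45, 0, 1], "turn": [0, 0, 0], "grip": 15}
    - {"xyz": [62, 0, 1], "turn": [0, 0, 0], "grip": 15}
    - {"xyz": [65, 0, 1], "turn": [0, 0, 0], "grip": 15}
    - {"xyz": [65, 0, 1], "turn": [0, 0, 0], "grip": 15}

```text
t: 25.95
tool_pos: [0.5729, 0.1282, 0.1348]
orientation: [1.347, 1.114, -1.347]
force: [0.6, 0.7, -0.9]
opening: 0.0276
```

```bash
python3 -c "
from h import *
im,p=snap('wrist','w7.png')
s=telemetry.read_state();print(s['tool_pos'],s['opening'],s['force'])
to(.573,.1295,.1135,-10.5)"
```

```text
[0.57327852 0.12837168 0.13551092] 0.027795973136191494 [ 0.5129569   0.01481852 -1.67703174]
xyz [22.  -0.5 -1. ] turn [-0.005 -0.    -0.001]
```

View pics/w7.png

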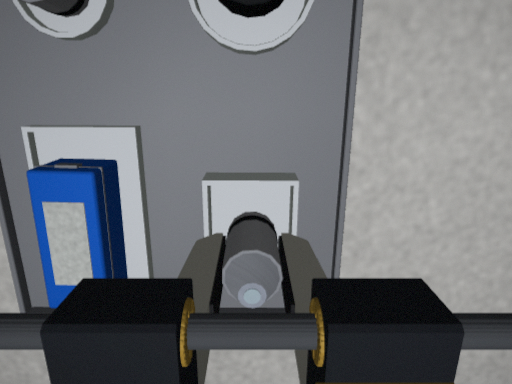

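The objective is centred on the square pot (203–298) and the slide box lies in the tray. Lower the objective.

step_arm:
  commands:
    - {"xyz": [8, -0.5, -2], "turn": [0, 0, 0], "grip": 15}
    - {"xyz": [15, -0.5, -2], "turn": [0, 0, 0], "grip": 15}
    - {"xyz": [19, -0.5, -2], "turn": [0, 0, 0], "grip": 15}
    - {"xyz": [21, -0.5, -2], "turn": [0, 0, 0], "grip": 15}
    - {"xyz": [22, -0.5, -2], "turn": [0, 0, 0], "grip": 15}
    - {"xyz": [22, -0.5, -2], "turn": [0, 0, 0], "grip": 15}
    - {"xyz": [22, -0.5, -2], "turn": [0, 0, 0], "grip": 15}

```text
t: 26.88
tool_pos: [0.5726, 0.1307, 0.1135]
orientation: [1.346, 1.115, -1.347]
force: [-4.7, -0.4, 5.5]
opening: 0.0276
```

```bash
python3 -c "
from h import *
s=telemetry.read_state();print(s['tool_pos'],s['opening'],s['force'])"
```

```text
[0.57258236 0.13069247 0.11352472] 0.027638159576357683 [-4.65441185 -0.40079816  5.47938024]
```

step_arm:
  commands:
    - {"xyz": [0, 0, 0], "turn": [0, 0, 0], "grip": 55}
    - {"xyz": [0, 0, 0], "turn": [0, 0, 0], "grip": 55}
    - {"xyz": [0, 0, 0], "turn": [0, 0, 0], "grip": 55}
    - {"xyz": [-15, 0, 0], "turn": [0, 0, 0], "grip": 55}
    - {"xyz": [-50, 0, 0], "turn": [0, 0, 0], "grip": 55}
    - {"xyz": [-100, 0, 0], "turn": [0, 0, 0], "grip": 55}
    - {"xyz": [-140, 0, 40], "turn": [0, 0, 0], "grip": 55}
    - {"xyz": [-150, 0, 90], "turn": [0, 0, 0], "grip": 55}
    - {"xyz": [-150, 0, 145], "turn": [0, 0, 0], "grip": 55}
    - {"xyz": [-150, 0, 200], "turn": [0, 0, 0], "grip": 55}
    - {"xyz": [-150, 0, 250], "turn": [0, 0, 0], "grip": 55}
    - {"xyz": [-150, 0, 300], "turn": [0, 0, 0], "grip": 55}

```text
t: 28.38
tool_pos: [0.5162, -0.1658, 0.2642]
orientation: [1.347, 1.113, -1.345]
force: [0.8, -1.2, 1.1]
opening: 0.0551
```

```bash
python3 - <<'E'
from h import *
a,T=snap('top','top1.png'); b,S=snap('scene','scene1.png')
a=cv2.resize(a[135:255,105:405],(750,300),interpolation=3); b=cv2.resize(b[150:255,80:455],(750,210),interpolation=3)
cv2.imwrite('pics/crop2.png',cv2.convertScaleAbs(cv2.vconcat([a,b])[:,:,::-1],alpha=1.3))
# expected part tops if standing at the bay centres
P=[[.597,.257,.0645],[.5725,.13,.0725],[.499,.276,.0455],[.4755,.147,.0425]]
np.set_printoptions(precision=1,suppress=True)
print((proj(T,P)-[104.7,134.7])*2.5); print((proj(S,P)-[79.75,149.75])*2+[0,300])
E
```

```text
[[ 98.1  76.6]
 [200.7  96.6]
 [ 84.4 158.2]
 [189.3 178.6]]
[[670.3 419.8]
 [551.4 401.9]
 [653.6 367.9]
 [542.7 359.2]]
```

View pics/crop2.png

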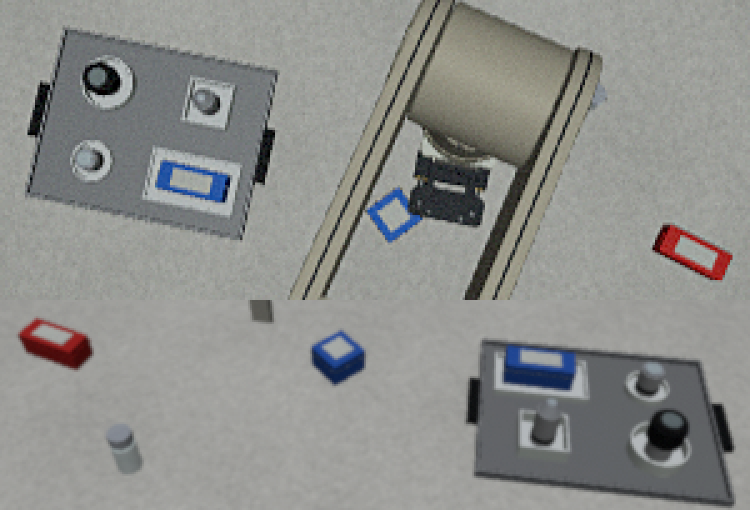

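All four stand in their bays, and the vial and cuvette box have not moved. One closer look at the short objective (tightest tolerance).

```bash
python3 - <<'E'
import cv2
a=cv2.imread('pics/top1.png')[188:212,126:158]; b=cv2.imread('pics/scene1.png')[176:206,385:425]
cv2.imwrite('pics/crop3.png',cv2.convertScaleAbs(cv2.hconcat([cv2.resize(a,(400,300),interpolation=2),cv2.resize(b,(400,300),interpolation=2)]),alpha=1.2))
E
```

```text
(no output)
```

View pics/crop3.png

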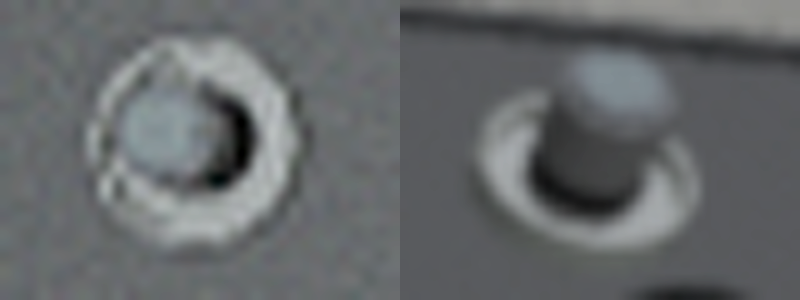

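The barrel stands roughly central in the pot: the top is offset about 2.3 px from the pot centre, and parallax accounts for about 3 px. Handing in.

```bash
python3 -c "
from h import *
print(robot.close_job())"
```

```text
the job is handed in; nothing more can be done
None
```

All four parts are packed and the job is handed in, at about 28 s of the 115 s allowed. The slide box is lengthwise in the oblong tray, the eyepiece in the big round pot, the short objective in the small round pot and the tall objective in the square pot. Each part was lowered until it touched the floor (5–8 N) at the expected height, then released. `close_job()` gave no verdict.

**Last checks:** the top and scene views show all four parts standing in their bays. The eyepiece looked about 4 mm off centre and the short objective 2–4 mm, both inside tolerance. The cuvette box looks unmoved in both views. In the last top view the arm hid all but the edge of the vial, but the scene view shows it standing in place.

**What disagreed:**
- My first height calculation was wrong because of a crop-offset mistake; I corrected it before any move.
- After that, the two views differed by 1–5 mm.
- The wrist camera put the small pot 2–3 mm from the first estimate, so I shifted the short objective before setting it down.

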